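# Scrap the miscut valve block and press a sound one home in the corner fixture

### The job

One of the three aluminium valve blocks on the black mat has a corner missing: lower it into the empty green scrap tray and let go of it, without dropping it from a height. Then take either one of the two sound blocks, stand it flat on the dark base plate of the corner fixture, with its long side square along the long stop, and press it firmly into the corner so that it bears on both stops at once. Finish while still holding it there, pressed against both stops by the fingers; leave the other sound block and the oil bottle and brass flange where they are.

Things in the scene. Friction and masses are not known exactly. Their poses are not given: they have to be found in the camera images.
- block_a: A sound valve block: plain aluminium block 64 x 40 x 50 mm (x, y, z), all four upright corners present, round dark ports drawn on its top, about 0.33 kg, standing on the black mat with its 50 mm upright. Origin: centre of its underside; x along its 64 mm length, y across its 40 mm width, z up.
- block_b: A sound valve block: plain aluminium block 64 x 40 x 50 mm (x, y, z), all four upright corners present, round dark ports drawn on its top, about 0.33 kg, standing on the black mat with its 50 mm upright. Origin: centre of its underside; x along its 64 mm length, y across its 40 mm width, z up. Same as the other sound block; either may be used.
- miscut: The odd block, to be scrapped: like the sound ones (64 x 40 x 50 mm outline, aluminium, about 0.29 kg) but its +x +y corner is missing: a rectangular bite 22 mm along x by 16 mm along y through the whole height (x from -32 to +10 mm is full width). Origin: centre of the underside of the 64 x 40 outline; z up. Stands on the mat; its place there varies.
- miscut_center (a point): Point at the centre of the miscut block's 64 x 40 x 50 mm outline, 25 mm above its underside.
- mat: Black rubber mat 240 x 240 x 3 mm, fixed; the three blocks stand on its top. Origin: centre of its underside.
- tray: Empty open green-painted scrap tray, fixed on the table to one side of the mat (left or right): 170 x 150 x 30 mm outside (x, y, z), walls and floor 4 mm. Origin: centre of its underside, axes along its sides, z up.
- fixture: Corner fixture, fixed at the mat's other side: dark steel plate 160 x 120 x 10 mm (x, y, z). Origin: centre of its underside, z up. Two low steel stops on it, 14 mm high above the plate, make an inner corner at x = +45, y = +35 mm of this frame; a block pressed home, its 64 mm along x (either way round), has its centre at x = +13, y = +15 and underside at z = 10 mm.
- end_stop: Short stop of the fixture, a bar 65 mm along the fixture's y, 14 mm thick, 14 mm high, rigid. Origin: on its inner face (the block's short end bears on it, moving along the fixture's +x), mid-length, at the plate's top. Ground and oiled like the plate (friction about 0.15), yet it takes 1 to 3 N of a push: push with about 10 N towards each stop.
- side_stop: Long stop of the fixture, a bar 110 mm along the fixture's x, 14 mm thick, 14 mm high, rigid. Origin: on its inner face (the block's long side bears on it, moving along the fixture's +y), mid-length, at the plate's top. Inner face at fixture y = +35 mm.
- oil: Bystander: amber oil bottle, 44 mm across, 80 mm tall, beyond the mat. Origin: centre of its underside.
- flange: Bystander: brass flange, 72 mm across, 40 mm tall, beyond the mat. Origin: centre of its underside.

How it is judged:
By the outcome, as a careful person would: the job done as asked, in the order asked, and still so for the second after the job is handed in, while the arm keeps its last pose, push and grip.
It also fails if it takes over 69 s, if anything falls off the work surface, if the arm or the gripper's body presses on something with over 40 N, if the wrist force passes 120 N, or if a joint passes its speed limit or range.

### The arm

A 7-joint arm with a two-finger parallel gripper is mounted at the origin on the work surface. World frame = base frame: x ahead of the robot, y to its left, z up, the work surface at z = 0. Lengths are in m, angles in rad, forces in N, time in s.
With the tool pointing down it reaches from about 0.4 to 0.85 m from the base axis. Payload 10.4 kg.
Tool frame: the origin (TCP) lies on the centre line of the jaws, within the pads' length; the fingertips stand 11 mm ahead of it and the grasp point (between the pads) lies 8 mm behind it (tip_reach is the distance from the TCP to the fingertips, in m); z points along the fingers, y is the line along which they close (so a half turn about z gives the same grasp; the last joint's range is limited). The gripper opens to 85 mm and grips with 20 to 120 N. Pads are 22 mm wide; open, the fingers measure 114 mm over their backs; the gripper's body (76 mm by 85 mm) begins 54 mm behind the grasp point. The pads swing forward as they close: fully open they stand 13 mm farther back than shut.
Start: joints at [1.232, 0.332, -0.065, 1.46, 0.022, 1.35, -0.088], TCP at [0.194, -0.594, 0.242] pointing down, gripper open.
Joint ranges: [-2.6, 2.6], [-0.5, 2.12], [-1.47, 1.34], [0.16, 2.42], [-1.27, 4.41], [0.06, 2.06], [-2.6, 2.6]. Speed limits (rad/s): [2.22, 2.22, 2.79, 2.79, 3.14, 3.14, 3.14].

### API

Orientations are given as a unit quaternion [x, y, z, w].
In Python, from workcell import get_obs, camera, hand_in, tip_reach gives the robot as it stands. The module is installed in compiled form; this text tells all that it offers.
- The arm moves only by the tool move_arm, never from a script. Its argument "plan" is a list of rows, each an object with "delta_pos": the shift along the tool's x, y, z in m, a list of three; "turn": the turn, a rotation vector about the tool's x, y, z in rad, a list of three; "fingers": the closure, from 0 (fully open) to 1 (shut). A call has 1 to 12 rows; each row is the pose to reach, as a shift and turn from the pose commanded when the call began, along the tool's axes at that moment; what a row does not reach only later rows make up. A row lasts 1/8 s, in which the tool goes at most 62.5 mm and 10.7 degrees, less where a joint would pass 70% of its speed; a pose out of reach is approached as far as the arm can. A call with a gripper value outside its range is refused whole. The fingers move at their own pace and stop on an object; "force" is the grip in N (left out, the last holds). Time passes only in rows, so rows that repeat a pose let the fingers close. It gives the time, the measured TCP pose, the force, the opening and the grip force at its end, in the units of the state.
- get_obs(): the state, without advancing time (a new reading comes with each control period).
- camera(name): name is "side" or "top" or "wrist"; returns a dict with "color" (384x512x3 uint8, red, green, blue), "range_z" (384x512 float32, m along the optical axis (not along the pixel's ray), 0 where there is no reading), "fx", "fy", "cx", "cy" (pixels), "k1" (the pictures are not rectified: a ray, as slopes to the right and down, at radius r is drawn at 1 + k1 r^2 times it, then the intrinsics apply), "R" (3x3) and "t" (3): a world point X has camera coordinates R X + t; the wrist camera has in their place "tool_from_camera" (4x4, takes a point from camera to tool coordinates, whose origin is the TCP and whose axes are the flange's). Camera axes: x right, y down, z forward; pixel columns grow to the right and rows downward; lengths in m; the calibration is good to about 2 mm. A picture is of the moment at which its call begins: read the wrist's pose just before it.
- hand_in(): hands the job in; it is judged then, once.
The state is a dict: "clock": time; "joint_pos": joint angles; "joint_velocities": joint speeds; "tau": joint torques, N m; "position": TCP position; "ee_rot": TCP orientation; "ft_force": force on the tool from outside, world axes, zero at the start; "torque": the same for the moment, N m; "grip_width": opening from 0.0 (shut) to 1.0 (fully open); "grasp_force": force on a finger pad.
Only numpy, scipy, OpenCV 4.12 (cv2) and the standard library are available. Lean on these libraries where they do the work, as an engineer would, in place of code of your own. Each camera call takes 0.05 s, during which the arm holds its last target. There are 200 camera calls.

## Working session

There is one attempt and no reset: what is moved stays moved. The work goes in short steps, Python scripts to look and compute and a tool call to move; the robot and the scene stay as the last step left them, time stands still between calls to the robot, and variables do not carry over. Pictures are saved under pics/ and viewed, at most 10 in all, crops included, and the job is handed in when it is done.

Besides the shell and the picture viewer there is one more tool, called in YAML: its name, and indented under it one key for each argument. move_arm: Moves the arm, as the interface text tells. Its arguments: {"type":"object","properties":{"plan":{"type":"array","items":{"type":"object","properties":{"delta_pos":{"type":"array","items":{"type":"number"}},"turn":{"type":"array","items":{"type":"number"}},"fingers":{"type":"number"}}}},"force":{"type":"number"}},"required":["plan"]}

```bash
mkdir -p pics; cat > h.py <<'E'
import numpy as np, cv2
from workcell import get_obs, camera, hand_in, tip_reach
def cloud(c):
    h,w=c["range_z"].shape
    u,v=np.meshgrid(np.arange(w),np.arange(h))
    K=np.array([[c["fx"],0,c["cx"]],[0,c["fy"],c["cy"]],[0,0,1.]])
    p=np.stack([u,v],-1).reshape(-1,1,2).astype(np.float64)
    s=cv2.undistortPoints(p,K,np.array([c["k1"],0,0,0.])).reshape(h,w,2)
    z=c["range_z"].astype(float)
    P=np.dstack([s[...,0]*z,s[...,1]*z,z])
    return P
def world(c):
    P=cloud(c); return (P-c["t"])@c["R"]   # R^T(P-t)
E
python3 - <<'E'
from h import *
o=get_obs();print(o,tip_reach)
c=camera("top");print({k:v for k,v in c.items() if k not in("color","range_z")})
cv2.imwrite("pics/top.png",c["color"][...,::-1])
np.savez("top.npz",W=world(c),C=c["color"],z=c["range_z"])
W=world(c);print(W[::64,::64].round(3).tolist())
E
```

```text
{'clock': 0.0, 'joint_pos': array([ 1.23242141,  0.33288862, -0.064712  ,  1.46096041,  0.02160217,
        1.34987892, -0.08853528]), 'joint_velocities': array([-9.35525641e-04, -1.37963685e-05, -4.91041833e-04, -1.43310826e-04,
       -2.48559773e-04,  8.81830774e-04,  1.97567012e-03]), 'tau': array([ 5.16677865e-04, -6.25446582e+01,  4.91512008e-02, -3.91594291e+01,
        1.61214540e-02,  1.00448666e-02,  7.21858123e-05]), 'position': array([ 0.19398494, -0.59375265,  0.24149637]), 'ee_rot': array([ 9.87561554e-01,  1.57231230e-01, -1.44972736e-04, -7.05051587e-04]), 'ft_force': array([ 0.45061681,  0.58969879, -0.49854585]), 'torque': array([-0.06801213, -0.01749058,  0.00289051]), 'grasp_force': 0.0, 'grip_width': 1.0006311718874985} 0.011
{'fx': 411.8115851335221, 'fy': 411.8115851335221, 'cx': 257.090612547514, 'cy': 185.93611469344776, 'k1': -0.1305880781589351, 'R': array([[ 5.21227878e-03, -9.99986416e-01,  2.56555820e-05],
       [-9.95048340e-01, -5.18908632e-03, -9.92566108e-02],
       [ 9.92553956e-02,  4.91824581e-04, -9.95061870e-01]]), 't': array([-8.52871147e-04,
[... 481 characters left out ...]
, 0.384, -0.003], [0.786, 0.193, -0.002], [0.787, 0.006, -0.004], [0.788, -0.18, -0.003], [0.79, -0.37, 0.0], [0.789, -0.558, 0.021]], [[0.655, 1.278, -0.75], [0.596, 0.571, -0.002], [0.596, 0.371, 0.012], [0.598, 0.188, -0.0], [0.599, 0.005, 0.001], [0.601, -0.178, -0.005], [0.601, -0.363, 0.002], [0.602, -0.559, -0.001]], [[0.403, 0.767, 0.004], [0.413, 0.541, 0.044], [0.414, 0.371, -0.003], [0.417, 0.185, 0.001], [0.419, 0.004, 0.0], [0.419, -0.177, -0.002], [0.418, -0.361, -0.001], [0.415, -0.553, -0.0]], [[0.025, 1.26, -0.752], [0.225, 0.558, 0.004], [0.232, 0.367, 0.002], [0.237, 0.183, 0.001], [0.239, 0.003, -0.0], [0.239, -0.176, 0.002], [0.236, -0.36, 0.0], [0.229, -0.554, -0.005]]]
```

View pics/top.png

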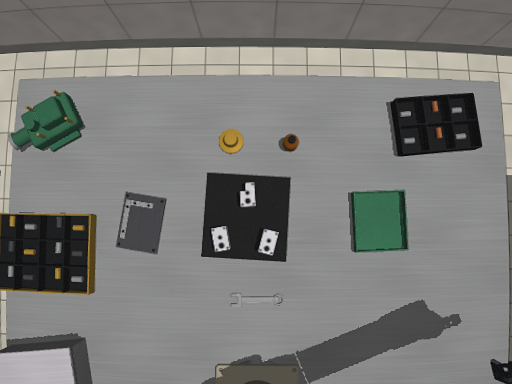

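The top view shows the miscut at (248,195), with its bite at the upper left. The sound blocks are at (221,238) and (268,241), the fixture at (140,222) with its corner at the upper left, and the tray at (379,220).

```bash
python3 - <<'E'
from h import *
d=np.load("top.npz");W=d["W"];C=d["C"].astype(int)
def rect(m,name):
    pts=W[m]; r=cv2.minAreaRect(pts[:,:2].astype(np.float32)*1000)
    print(name,m.sum(),"rect mm",np.round(r[0],1),np.round(r[1],1),round(r[2],1),"z med",np.median(pts[:,2]).round(4), "mean",pts[:,:2].mean(0).round(4))
def box(u0,u1,v0,v1):
    m=np.zeros(W.shape[:2],bool);m[v0:v1,u0:u1]=1;return m
z=W[...,2];br=C.sum(-1)
for n,b in dict(miscut=(232,265,175,212),s1=(207,235,222,256),s2=(254,284,225,262)).items():
    rect(box(*b)&(z>.04)&(z<.066),n)
t=box(340,415,183,258)
rect(t&(z>.018)&(C[...,1]>C[...,0]+20),"tray rim")
rect(box(110,172,185,260)&(z>.005)&(z<.04)&(br<300),"fixture")
rect(box(110,172,185,260)&(z>.017)&(br>300),"stops")
rect(box(195,298,165,268)&(br<120),"mat")
cr=cv2.resize(d["C"][165:270,105:300][...,::-1],None,fx=4,fy=4,interpolation=cv2.INTER_CUBIC)
cv2.imwrite("pics/crop.png",cr)
E
```

```text
miscut 298 rect mm [590.6  28.6] [63.7 39.7] 3.9 z med 0.0528 mean [0.5873 0.0261]
s1 359 rect mm [469.2 101.2] [64.  40.6] 10.6 z med 0.0527 mean [0.4691 0.1009]
s2 356 rect mm [461.6 -28.8] [40.  64.1] 75.9 z med 0.0527 mean [ 0.4616 -0.0287]
tray rim 361 rect mm [ 512.9 -208.3] [169.9 420.9] 2.5 z med 0.029 mean [ 0.517  -0.3306]
fixture 1969 rect mm [510.2 332.5] [122.  158.4] 81.2 z med 0.0099 mean [0.5059 0.3283]
stops 278 rect mm [492.6 194.4] [378.4 110.4] 81.2 z med 0.0239 mean [0.5334 0.3434]
mat 5790 rect mm [529.5  35.1] [237.8 236.5] 86.9 z med 0.0029 mean [0.5339 0.0338]
```

View pics/crop.png

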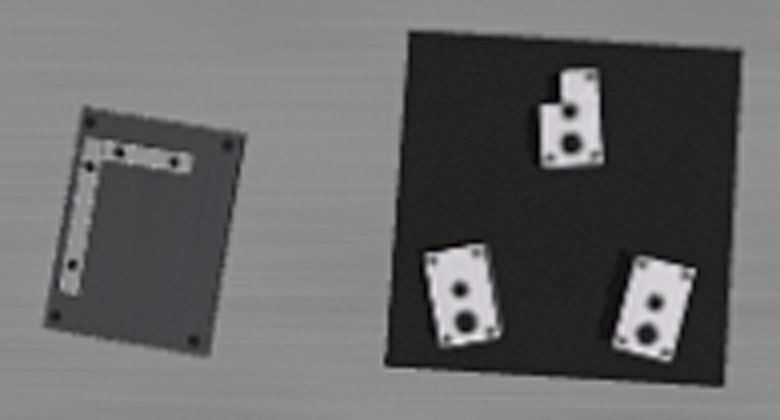

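```bash
cat >> h.py <<'E'
from scipy.spatial.transform import Rotation as Rn
def go(x,y,z,yaw_deg,o=None,ref=None):
    """shift/turn (tool axes) from the measured pose (or ref=(pos,quat)) to tool-down pose, tool x at yaw_deg"""
    if ref is None: o=o or get_obs(); ref=(o["position"],o["ee_rot"])
    R0=Rn.from_quat(ref[1]); a=np.radians(yaw_deg)
    Rt=Rn.from_matrix(np.array([[np.cos(a),np.sin(a),0],[np.sin(a),-np.cos(a),0],[0,0,-1]]))
    print("delta",(R0.inv().apply(np.array([x,y,z])-ref[0])).round(4).tolist(),"turn",(R0.inv()*Rt).as_rotvec().round(4).tolist())
def wristworld():
    o=get_obs(); c=camera("wrist"); P=cloud(c); T=c["tool_from_camera"]
    W=(P@T[:3,:3].T+T[:3,3])@Rn.from_quat(o["ee_rot"]).as_matrix().T+o["position"]
    W[c["range_z"]==0]=np.nan
    return W,c
E
python3 - <<'E'
from h import *
go(.5816,.028,.2,3.9)
E
```

```text
delta [0.5616, -0.4706, 0.0421] turn [-0.0014, 0.0003, 0.2477]
```

move_arm:
  plan:
    - {"delta_pos": [0.047, -0.039, 0.003], "turn": [0, 0, 0.02], "fingers": 0}
    - {"delta_pos": [0.094, -0.078, 0.007], "turn": [0, 0, 0.04], "fingers": 0}
    - {"delta_pos": [0.14, -0.118, 0.01], "turn": [0, 0, 0.06], "fingers": 0}
    - {"delta_pos": [0.187, -0.157, 0.014], "turn": [0, 0, 0.08], "fingers": 0}
    - {"delta_pos": [0.234, -0.196, 0.017], "turn": [0, 0, 0.1], "fingers": 0}
    - {"delta_pos": [0.281, -0.235, 0.02], "turn": [0, 0, 0.12], "fingers": 0}
    - {"delta_pos": [0.328, -0.275, 0.024], "turn": [0, 0, 0.14], "fingers": 0}
    - {"delta_pos": [0.374, -0.314, 0.028], "turn": [0, 0, 0.17], "fingers": 0}
    - {"delta_pos": [0.42, -0.353, 0.03], "turn": [0, 0, 0.2], "fingers": 0}
    - {"delta_pos": [0.468, -0.392, 0.035], "turn": [0, 0, 0.22], "fingers": 0}
    - {"delta_pos": [0.515, -0.431, 0.038], "turn": [0, 0, 0.248], "fingers": 0}
    - {"delta_pos": [0.5616, -0.4706, 0.0421], "turn": [0, 0, 0.2477], "fingers": 0}

```text
clock: 1.55
position: [0.5825, 0.0291, 0.1998]
ee_rot: [0.999, 0.033, -0.0, 0.0]
ft_force: [-0.0, -0.3, 0.7]
grip_width: 0.995
grasp_force: 0.0
```

```bash
python3 - <<'E'
from h import *
o=get_obs();print(o["clock"],o["position"],o["ee_rot"],o["ft_force"],o["joint_pos"].round(2))
W,c=wristworld(); np.savez("w1.npz",W=W,C=c["color"]); print(c["tool_from_camera"].round(3))
cv2.imwrite("pics/w1.png",c["color"][...,::-1])
m=(W[...,2]>.045)&(W[...,2]<.06)&(c["color"].sum(-1)>200)
n,l,s,_=cv2.connectedComponentsWithStats(m.astype(np.uint8))
for i in range(1,n):
    if s[i,4]>300:
        p=W[l==i]; print(s[i],cv2.minAreaRect(p[:,:2].astype(np.float32)*1000),np.median(p[:,2]))
E
```

```text
1.55 [0.58252169 0.02905411 0.19979323] [ 9.99439865e-01  3.34652997e-02 -1.23734617e-04  1.20264943e-04] [-0.03543435 -0.30443678  0.67428185] [ 0.37  0.33 -0.6   1.61  0.19  1.27 -1.77]
[[-0.    -0.961 -0.277  0.07 ]
 [ 1.    -0.    -0.    -0.001]
 [ 0.    -0.277  0.961 -0.132]
 [ 0.     0.     0.     1.   ]]
[ 390    0   57   28 1044] ((725.181396484375, -88.33209991455078), (18.18119239807129, 41.47816848754883), 1.0594274997711182) 0.05339078001621628
[ 229  137   46   71 2696] ((589.9963989257812, 31.744775772094727), (63.783042907714844, 40.00096893310547), 3.801391839981079) 0.053117485388048
[ 153  254   44   64 1961] ((468.86016845703125, 103.57740783691406), (65.375732421875, 39.84231185913086), 10.482035636901855) 0.05318590301076925
[ 272  267   59   67 2423] ((461.4214172363281, -26.35494613647461), (40.19355773925781, 65.33577728271484), 75.72205352783203) 0.05319424276419493
```

View pics/w1.png

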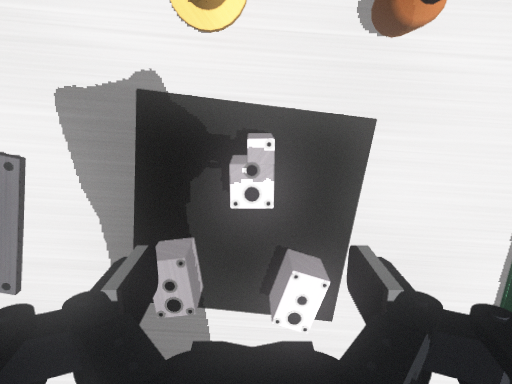

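The wrist view shows the miscut at (252,170), with the sound blocks between the fingers at the bottom (175,280) and (300,290). The top and wrist measurements agree to within 3 mm.

```bash
python3 - <<'E'
from h import *
go(.581,.030,.033,3.85)
E
```

```text
delta [-0.0037, 0.0087, 0.1659] turn [-0.0049, -0.0004, 0.0084]
```

```bash
python3 - <<'E'
from h import *
for i in range(3):
    o=get_obs();print(o["clock"],o["position"],o["ee_rot"],o["ft_force"],o["joint_velocities"].round(3)); go(.581,.030,.033,3.85,o)
    camera("side")
E
```

```text
1.6 [0.5840023  0.0381483  0.19892152] [ 9.99283424e-01  3.77707579e-02  1.27827272e-04 -2.44798806e-03] [-4.89401467  5.81726276 -0.79296478] [ 0.05  -0.066 -0.006  0.086 -0.082 -0.007  0.172]
delta [-0.0037, 0.0087, 0.1659] turn [-0.0049, -0.0004, 0.0084]
1.65 [0.5825644  0.03537981 0.19899887] [ 9.99257620e-01  3.84609732e-02 -5.17574317e-04 -2.16676383e-03] [-1.45390703  0.94100671  0.14851838] [ 0.068 -0.054  0.066  0.047 -0.012  0.014  0.091]
delta [-0.0018, 0.006, 0.166] turn [-0.0044, 0.0009, 0.0097]
1.7 [0.58187145 0.03166414 0.19909189] [ 9.99315967e-01  3.69539890e-02 -8.52376794e-04 -1.12844145e-03] [-0.00193055 -1.44598068  0.02622467] [ 0.053 -0.036  0.054  0.028  0.002  0.008  0.032]
delta [-0.0007, 0.002, 0.1661] turn [-0.0023, 0.0016, 0.0067]
```

```bash
python3 - <<'E'
from h import *
for i in range(6): camera("side")
o=get_obs();print(o["clock"],o["position"],o["ee_rot"])
W,c=wristworld()
m=(W[...,2]>.045)&(W[...,2]<.06)&(c["color"].sum(-1)>200)
n,l,s,_=cv2.connectedComponentsWithStats(m.astype(np.uint8))
for i in range(1,n):
    if s[i,4]>300:
        p=W[l==i]; print(s[i],cv2.minAreaRect(p[:,:2].astype(np.float32)*1000),np.median(p[:,2]))
E
```

```text
2.05 [0.5816313  0.02626922 0.20044351] [9.99453986e-01 3.30387103e-02 1.64509936e-04 3.82654381e-04]
[ 385    0   57   28 1034] ((724.662109375, -88.07051086425781), (18.105772018432617, 40.25019454956055), 0.9249383807182312) 0.0532376755532208
[ 226  136   46   71 2635] ((589.86865234375, 31.672143936157227), (64.07559204101562, 39.929115295410156), 3.410236358642578) 0.053110605909085035
[ 151  253   43   64 1848] ((469.1144714355469, 103.10494232177734), (65.41250610351562, 39.67428970336914), 9.481558799743652) 0.053193953599776064
[ 269  265   59   67 2424] ((461.365234375, -26.444740295410156), (40.22832489013672, 65.41934204101562), 75.83174133300781) 0.05324663692043771
```

move_arm:
  force: 40
  plan:
    - {"delta_pos": [0, -0.002, 0.035], "turn": [0, 0, 0], "fingers": 0}
    - {"delta_pos": [-0.001, -0.002, 0.075], "turn": [0, 0, 0], "fingers": 0}
    - {"delta_pos": [-0.001, -0.002, 0.115], "turn": [0, 0, 0], "fingers": 0}
    - {"delta_pos": [-0.001, -0.002, 0.145], "turn": [0, 0, 0], "fingers": 0}
    - {"delta_pos": [-0.001, -0.002, 0.16], "turn": [0, 0, 0], "fingers": 0}
    - {"delta_pos": [-0.001, -0.002, 0.167], "turn": [0, 0, 0], "fingers": 0}
    - {"delta_pos": [-0.001, -0.002, 0.167], "turn": [0, 0, 0], "fingers": 0.2}
    - {"delta_pos": [-0.001, -0.002, 0.167], "turn": [0, 0, 0], "fingers": 0.5}
    - {"delta_pos": [-0.001, -0.002, 0.167], "turn": [0, 0, 0], "fingers": 0.8}
    - {"delta_pos": [-0.001, -0.002, 0.167], "turn": [0, 0, 0], "fingers": 1}
    - {"delta_pos": [-0.001, -0.002, 0.167], "turn": [0, 0, 0], "fingers": 1}
    - {"delta_pos": [-0.001, -0.002, 0.167], "turn": [0, 0, 0], "fingers": 1}

```text
clock: 3.6
position: [0.5814, 0.0295, 0.0343]
ee_rot: [0.999, 0.034, 0.001, 0.0]
ft_force: [-0.5, -1.0, 6.0]
grip_width: 0.459
grasp_force: 41.8
```

```bash
python3 - <<'E'
from h import *
d=np.load("top.npz");W=d["W"];C=d["C"].astype(int)
m=np.zeros(W.shape[:2],bool);m[183:258,340:415]=1
m&=(W[...,2]>.018)&(W[...,2]<.04)
p=W[m][:,:2]; p=p[np.abs(p[:,1]+.35)<.12]
print(cv2.minAreaRect(p.astype(np.float32)*1000),np.median(W[m][:,2]))
E
```

```text
((518.5076293945312, -344.9070129394531), (172.07052612304688, 153.3803253173828), 2.5806467533111572) 0.028614690086784626
```

move_arm:
  plan:
    - {"delta_pos": [0, 0, -0.03], "fingers": 1, "turn": [0, 0, 0]}
    - {"delta_pos": [0, 0, -0.075], "fingers": 1, "turn": [0, 0, 0]}
    - {"delta_pos": [-0.003, 0.01, -0.115], "fingers": 1, "turn": [0, 0, 0]}
    - {"delta_pos": [-0.01, 0.04, -0.12], "fingers": 1, "turn": [0, 0, 0]}
    - {"delta_pos": [-0.022, 0.085, -0.12], "fingers": 1, "turn": [0, 0, 0]}
    - {"delta_pos": [-0.035, 0.135, -0.12], "fingers": 1, "turn": [0, 0, 0]}
    - {"delta_pos": [-0.048, 0.185, -0.12], "fingers": 1, "turn": [0, 0, 0]}
    - {"delta_pos": [-0.061, 0.235, -0.12], "fingers": 1, "turn": [0, 0, 0]}
    - {"delta_pos": [-0.074, 0.285, -0.12], "fingers": 1, "turn": [0, 0, 0]}
    - {"delta_pos": [-0.086, 0.33, -0.12], "fingers": 1, "turn": [0, 0, 0]}
    - {"delta_pos": [-0.093, 0.358, -0.12], "fingers": 1, "turn": [0, 0, 0]}
    - {"delta_pos": [-0.096, 0.369, -0.12], "fingers": 1, "turn": [0, 0, 0]}

```text
clock: 5.1
position: [0.5089, -0.3468, 0.1528]
ee_rot: [0.999, 0.033, -0.0, -0.0]
ft_force: [0.8, 0.2, -2.8]
grip_width: 0.462
grasp_force: 41.3
```

move_arm:
  plan:
    - {"delta_pos": [0, 0, 0], "fingers": 1, "turn": [0, 0, 0]}
    - {"delta_pos": [0, 0, 0], "fingers": 1, "turn": [0, 0, 0]}
    - {"delta_pos": [0, 0, 0.03], "fingers": 1, "turn": [0, 0, 0]}
    - {"delta_pos": [0, 0, 0.06], "fingers": 1, "turn": [0, 0, 0]}
    - {"delta_pos": [0, 0, 0.085], "fingers": 1, "turn": [0, 0, 0]}
    - {"delta_pos": [0, 0, 0.1], "fingers": 1, "turn": [0, 0, 0]}
    - {"delta_pos": [0, 0, 0.108], "fingers": 1, "turn": [0, 0, 0]}
    - {"delta_pos": [0, 0, 0.112], "fingers": 1, "turn": [0, 0, 0]}
    - {"delta_pos": [0, 0, 0.115], "fingers": 1, "turn": [0, 0, 0]}
    - {"delta_pos": [0, 0, 0.115], "fingers": 1, "turn": [0, 0, 0]}

```text
clock: 6.35
position: [0.5102, -0.3453, 0.0385]
ee_rot: [0.999, 0.034, 0.0, 0.0]
ft_force: [-0.7, -0.5, -2.7]
grip_width: 0.461
grasp_force: 41.3
```

```bash
python3 - <<'E'
from h import *
c=camera("side");cv2.imwrite("pics/s1.png",c["color"][...,::-1])
o=get_obs();print(o["clock"],o["position"],o["ft_force"],o["grip_width"])
E
```

```text
6.4 [ 0.51021102 -0.34526349  0.03863636] [ 0.0898014  -0.03607216 -2.40026056] 0.4611513918479518
```

View pics/s1.png

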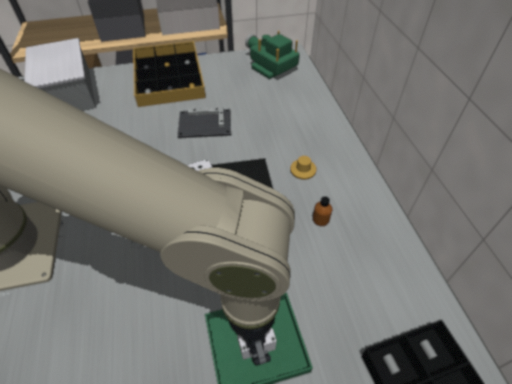

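The side view shows the block in the jaws inside the tray, near (258,345), still a few millimetres above the floor. I'll lower it until it touches.

move_arm:
  plan:
    - {"delta_pos": [0, 0, 0.001], "fingers": 1, "turn": [0, 0, 0]}
    - {"delta_pos": [0, 0, 0.002], "fingers": 1, "turn": [0, 0, 0]}
    - {"delta_pos": [0, 0, 0.003], "fingers": 1, "turn": [0, 0, 0]}
    - {"delta_pos": [0, 0, 0.004], "fingers": 1, "turn": [0, 0, 0]}
    - {"delta_pos": [0, 0, 0.005], "fingers": 1, "turn": [0, 0, 0]}
    - {"delta_pos": [0, 0, 0.005], "fingers": 1, "turn": [0, 0, 0]}

```text
clock: 7.15
position: [0.51, -0.3452, 0.0353]
ee_rot: [0.999, 0.034, -0.0, 0.0]
ft_force: [-10.0, 4.5, 19.0]
grip_width: 0.461
grasp_force: 44.0
```

move_arm:
  plan:
    - {"delta_pos": [0, 0, -0.001], "fingers": 0.45, "turn": [0, 0, 0]}
    - {"delta_pos": [0, 0, -0.001], "fingers": 0.3, "turn": [0, 0, 0]}
    - {"delta_pos": [0, 0, -0.001], "fingers": 0.1, "turn": [0, 0, 0]}
    - {"delta_pos": [0, 0, -0.001], "fingers": 0.1, "turn": [0, 0, 0]}
    - {"delta_pos": [0, 0, -0.02], "fingers": 0.1, "turn": [0, 0, 0]}
    - {"delta_pos": [0, 0, -0.05], "fingers": 0, "turn": [0, 0, 0]}
    - {"delta_pos": [0, 0, -0.09], "fingers": 0, "turn": [0, 0, 0]}
    - {"delta_pos": [0, 0, -0.13], "fingers": 0, "turn": [0, 0, 0]}
    - {"delta_pos": [0, 0, -0.16], "fingers": 0, "turn": [0, 0, 0]}
    - {"delta_pos": [0, 0, -0.167], "fingers": 0, "turn": [0, 0, 0]}

```text
clock: 8.4
position: [0.511, -0.3455, 0.2038]
ee_rot: [0.999, 0.034, 0.002, 0.001]
ft_force: [0.2, 1.0, -0.9]
grip_width: 1.0
grasp_force: 0.0
```

```bash
python3 - <<'E'
from h import *
from scipy.spatial.transform import Rotation as R
W,c=wristworld()
m=(W[...,2]>.045)&(W[...,2]<.065)&(W[...,1]<-.2)&(c["color"].sum(-1)>200)
p=W[m];print(get_obs()["clock"],m.sum(),cv2.minAreaRect(p[:,:2].astype(np.float32)*1000),np.median(p[:,2]))
a=np.radians(3.9)
q=[np.cos(a/2),np.sin(a/2),0,0]
go(.469,.1025,.2,10.2,ref=(np.array([.510,-.345,.2]),q))
go(.469,.1025,.2,10.2)
E
```

```text
8.45 2439 ((518.80908203125, -343.1229553222656), (63.708580017089844, 40.07123947143555), 3.1435353755950928) 0.054060469519758486
delta [-0.0105, -0.4493, 0.0] turn [0.0, 0.0, -0.11]
delta [-0.0111, -0.4497, 0.002] turn [0.0025, -0.0026, -0.1099]
```

move_arm:
  plan:
    - {"delta_pos": [-0.001, -0.03, 0], "turn": [0, 0, -0.01], "fingers": 0}
    - {"delta_pos": [-0.002, -0.075, 0], "turn": [0, 0, -0.02], "fingers": 0}
    - {"delta_pos": [-0.003, -0.12, 0], "turn": [0, 0, -0.03], "fingers": 0}
    - {"delta_pos": [-0.004, -0.17, 0], "turn": [0, 0, -0.04], "fingers": 0}
    - {"delta_pos": [-0.005, -0.22, 0], "turn": [0, 0, -0.05], "fingers": 0}
    - {"delta_pos": [-0.006, -0.27, 0], "turn": [0, 0, -0.06], "fingers": 0}
    - {"delta_pos": [-0.007, -0.32, 0], "turn": [0, 0, -0.08], "fingers": 0}
    - {"delta_pos": [-0.008, -0.37, 0], "turn": [0, 0, -0.09], "fingers": 0}
    - {"delta_pos": [-0.009, -0.41, 0], "turn": [0, 0, -0.1], "fingers": 0}
    - {"delta_pos": [-0.01, -0.437, 0], "turn": [0, 0, -0.11], "fingers": 0}
    - {"delta_pos": [-0.0105, -0.4493, 0], "turn": [0, 0, -0.11], "fingers": 0}
    - {"delta_pos": [-0.0105, -0.4493, 0], "turn": [0, 0, -0.11], "fingers": 0}

```text
clock: 9.95
position: [0.4687, 0.1024, 0.1998]
ee_rot: [0.996, 0.089, -0.0, 0.0]
ft_force: [-0.4, 0.0, -0.4]
grip_width: 0.999
grasp_force: 0.0
```

```bash
python3 - <<'E'
from h import *
for i in range(7): camera("side")
o=get_obs();print(o["clock"],o["position"],o["ee_rot"],o["joint_pos"].round(2))
W,c=wristworld()
m=(W[...,2]>.045)&(W[...,2]<.06)&(c["color"].sum(-1)>200)
n,l,s,_=cv2.connectedComponentsWithStats(m.astype(np.uint8))
for i in range(1,n):
    if s[i,4]>300:
        p=W[l==i]; print(s[i],cv2.minAreaRect(p[:,:2].astype(np.float32)*1000),np.median(p[:,2]))
E
```

```text
10.3 [0.46909542 0.10170958 0.20015421] [ 9.96092790e-01  8.83127809e-02 -3.28429969e-06  8.55623283e-05] [ 0.44  0.1  -0.78  1.86  0.08  1.22 -1.76]
[ 228  146   46   70 3057] ((468.6804504394531, 104.25881958007812), (63.88410186767578, 40.061492919921875), 10.216705322265625) 0.05310797970504205
[ 351  174   75   77 3118] ((460.5486145019531, -26.136032104492188), (41.790122985839844, 64.82025146484375), 75.61399841308594) 0.05307428391910102
```

move_arm:
  force: 60
  plan:
    - {"delta_pos": [0, -0.001, 0.035], "turn": [0, 0, 0], "fingers": 0}
    - {"delta_pos": [0, -0.001, 0.075], "turn": [0, 0, 0], "fingers": 0}
    - {"delta_pos": [0, -0.001, 0.115], "turn": [0, 0, 0], "fingers": 0}
    - {"delta_pos": [0, -0.001, 0.145], "turn": [0, 0, 0], "fingers": 0}
    - {"delta_pos": [0, -0.001, 0.16], "turn": [0, 0, 0], "fingers": 0}
    - {"delta_pos": [0, -0.001, 0.166], "turn": [0, 0, 0], "fingers": 0}
    - {"delta_pos": [0, -0.001, 0.166], "turn": [0, 0, 0], "fingers": 0.2}
    - {"delta_pos": [0, -0.001, 0.166], "turn": [0, 0, 0], "fingers": 0.5}
    - {"delta_pos": [0, -0.001, 0.166], "turn": [0, 0, 0], "fingers": 0.8}
    - {"delta_pos": [0, -0.001, 0.166], "turn": [0, 0, 0], "fingers": 1}
    - {"delta_pos": [0, -0.001, 0.166], "turn": [0, 0, 0], "fingers": 1}
    - {"delta_pos": [0, -0.001, 0.166], "turn": [0, 0, 0], "fingers": 1}

```text
clock: 11.85
position: [0.4695, 0.1035, 0.0351]
ee_rot: [0.996, 0.089, 0.001, 0.0]
ft_force: [-2.3, -0.7, 6.6]
grip_width: 0.455
grasp_force: 60.9
```

```bash
python3 - <<'E'
from h import *
d=np.load("top.npz");W=d["W"];C=d["C"].astype(int);br=C.sum(-1)
b=np.zeros(W.shape[:2],bool);b[185:260,110:172]=1
m=b&(W[...,2]>.004)&(W[...,2]<.035)
n,l,s,_=cv2.connectedComponentsWithStats(m.astype(np.uint8))
i=1+np.argmax(s[1:,4]);p=W[l==i];r=cv2.minAreaRect(p[:,:2].astype(np.float32)*1000);print("plate",r)
m=b&(l==i)&(br>330);q=W[m];print("stops",m.sum(),np.median(q[:,2]),cv2.minAreaRect(q[:,:2].astype(np.float32)*1000))
yaw=np.radians(r[2]-90)
f=np.array([[np.cos(yaw),-np.sin(yaw)],[np.sin(yaw),np.cos(yaw)]]);c0=np.array(r[0])/1000
q=(q[:,:2]-c0)@f*1000
print("stop pts local: endstop x range",np.percentile(q[q[:,1]<30,0],[3,97]),"sidestop y",np.percentile(q[q[:,0]<40,1],[3,97]))
for x,y in((13,15),(5,7)): print(x,y,c0+f@np.array([x,y])/1000,np.degrees(yaw))
E
```

```text
plate ((508.778564453125, 333.8486633300781), (123.6138687133789, 165.27662658691406), 81.43460083007812)
stops 279 0.02366655440023229 ((508.68426513671875, 333.8499755859375), (123.01288604736328, 165.57150268554688), 81.20970916748047)
stop pts local: endstop x range [-79.35664002  81.48411994] sidestop y [-35.42354932  52.21739094]
13 15 [0.52386764 0.34674516] -8.565399169921875
5 7 [0.51476536 0.3400259 ] -8.565399169921875
```

```bash
python3 - <<'E'
from h import *
a=np.radians(10.2);q=[np.cos(a/2),np.sin(a/2),0,0]
go(.504,.329,.15,-8.7,ref=(np.array([.469,.1035,.034]),q))
E
```

```text
delta [0.0744, -0.2157, -0.116] turn [0.0, 0.0, 0.3299]
```

move_arm:
  plan:
    - {"delta_pos": [0, 0, -0.03], "turn": [0, 0, 0], "fingers": 1}
    - {"delta_pos": [0, 0, -0.07], "turn": [0, 0, 0], "fingers": 1}
    - {"delta_pos": [0.003, -0.01, -0.105], "turn": [0, 0, 0.02], "fingers": 1}
    - {"delta_pos": [0.012, -0.035, -0.116], "turn": [0, 0, 0.06], "fingers": 1}
    - {"delta_pos": [0.025, -0.07, -0.116], "turn": [0, 0, 0.12], "fingers": 1}
    - {"delta_pos": [0.038, -0.11, -0.116], "turn": [0, 0, 0.18], "fingers": 1}
    - {"delta_pos": [0.052, -0.15, -0.116], "turn": [0, 0, 0.24], "fingers": 1}
    - {"delta_pos": [0.064, -0.185, -0.116], "turn": [0, 0, 0.29], "fingers": 1}
    - {"delta_pos": [0.072, -0.207, -0.116], "turn": [0, 0, 0.32], "fingers": 1}
    - {"delta_pos": [0.0744, -0.2157, -0.116], "turn": [0, 0, 0.33], "fingers": 1}
    - {"delta_pos": [0.0744, -0.2157, -0.116], "turn": [0, 0, 0.33], "fingers": 1}
    - {"delta_pos": [0.0744, -0.2157, -0.116], "turn": [0, 0, 0.33], "fingers": 1}

```text
clock: 13.35
position: [0.5038, 0.3281, 0.15]
ee_rot: [0.997, -0.076, -0.0, 0.0]
ft_force: [-0.4, 0.3, -2.7]
grip_width: 0.458
grasp_force: 61.6
```

```bash
python3 - <<'E'
from h import *
for i in range(5): camera("side")
o=get_obs();print(o["clock"],o["position"],o["ee_rot"],o["ft_force"],o["joint_pos"].round(2))
W,c=wristworld();np.savez("w2.npz",W=W,C=c["color"])
cv2.imwrite("pics/w2.png",c["color"][...,::-1])
E
```

```text
13.6 [0.50396939 0.32830137 0.15019982] [ 9.97087056e-01 -7.62718014e-02  3.79960147e-05  1.14633236e-04] [ 0.49093049  0.19597212 -2.6097234 ] [-0.1   0.44 -0.7   1.61  0.3   1.2  -2.59]
```

View pics/w2.png

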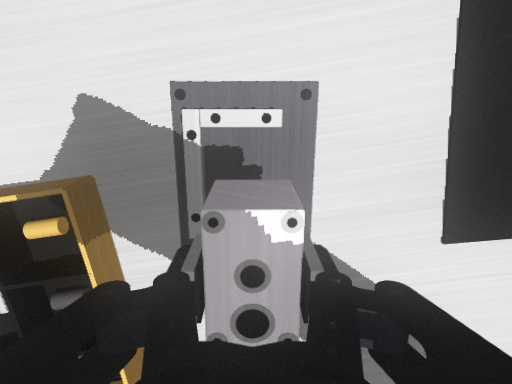

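The wrist view shows the corner fixture ahead of the held block, with the end stop along (185–282,118) and the side stop at x≈192. Joint 7 is at its limit here, so I'll need a half turn. First I'll measure the stops from this view.

```bash
python3 - <<'E'
from h import *
d=np.load("w2.npz");W=d["W"];C=d["C"].astype(int)
b=np.zeros(W.shape[:2],bool);b[70:260,160:325]=1
z=W[...,2]
m=b&(z>.019)&(z<.028)
n,l,s,_=cv2.connectedComponentsWithStats(m.astype(np.uint8))
print(s[:,:].tolist()[:6])
i=1+np.argmax(s[1:,4]);P=W[l==i]
yaw=np.radians(-8.7)
for it in range(2):
    f=np.array([[np.cos(yaw),-np.sin(yaw)],[np.sin(yaw),np.cos(yaw)]])
    q=P[:,:2]@f*1000   # local-rotated
    mx=q[:,0].max();my=q[:,1].max()
    # inner edge of end stop: per-y-bin min x ; inner edge of side stop: per-x-bin min y
    e=[(y,np.percentile(q[(abs(q[:,1]-y)<1.5)&(q[:,0]>mx-20),0],2)) for y in np.arange(my-60,my-20,3)]
    g=[(x,np.percentile(q[(abs(q[:,0]-x)<1.5)&(q[:,1]>my-20),1],2)) for x in np.arange(mx-60,mx-20,3) if ((abs(q[:,0]-x)<1.5)&(q[:,1]>my-20)).sum()>5]
    e=np.array(e);g=np.array(g)
    pe=np.polyfit(e[:,0],e[:,1],1);pg=np.polyfit(g[:,0],g[:,1],1)
    print("slopes deg",np.degrees(-pe[0]),np.degrees(pg[0]),"max",mx,my,"inner",np.median(e[:,1]),np.median(g[:,1]),len(g))
    yaw=yaw-np.arctan(pe[0])*0.5+np.arctan(pg[0])*0.5
    print("yaw",np.degrees(yaw))
ix,iy=np.median(e[:,1]),np.median(g[:,1])
print("corner",f@[ix,iy],"home",f@[ix-32,iy-20],"approach",f@[ix-50,iy-38])
# held block
m=(z>.15)&(z<.185); m[:, :200]=0;m[:,303:]=0;m[:205]=0;m[340:]=0
p=W[m];print(m.sum(),np.median(p[:,2]),cv2.minAreaRect(p[:,:2].astype(np.float32)*1000))
E
```

```text
[[0, 0, 512, 384, 193011], [181, 109, 102, 129, 3597]]
slopes deg -0.046408931606783235 -0.13097281901825 max 512.1932822394158 457.95792637082906 inner 499.1731857746889 443.83265723573277 14
yaw -8.788690756174619
slopes deg 0.04297314970346335 -0.07128431753970155 max 511.56208181506236 458.6824131676166 inner 498.5316497641201 444.54697062424196 14
yaw -8.802846325731574
corner [560.60084526 363.15631236] home [525.9207559  348.28044592] approach [505.38186792 333.24202578]
13615 0.1681470144535358 ((505.9455871582031, 330.89739990234375), (43.155887603759766, 59.73350524902344), 81.77153778076172)
```

move_arm:
  plan:
    - {"delta_pos": [0, 0, 0], "turn": [0, 0, -0.1], "fingers": 1}
    - {"delta_pos": [0, 0, 0], "turn": [0, 0, -0.25], "fingers": 1}
    - {"delta_pos": [0, 0, 0], "turn": [0, 0, -0.42], "fingers": 1}
    - {"delta_pos": [0, 0, 0], "turn": [0, 0, -0.59], "fingers": 1}
    - {"delta_pos": [0, 0, 0], "turn": [0, 0, -0.76], "fingers": 1}
    - {"delta_pos": [0, 0, 0], "turn": [0, 0, -0.93], "fingers": 1}
    - {"delta_pos": [0, 0, 0], "turn": [0, 0, -1.1], "fingers": 1}
    - {"delta_pos": [0, 0, 0], "turn": [0, 0, -1.27], "fingers": 1}
    - {"delta_pos": [0, 0, 0], "turn": [0, 0, -1.44], "fingers": 1}
    - {"delta_pos": [0, 0, 0], "turn": [0, 0, -1.54], "fingers": 1}
    - {"delta_pos": [0, 0, 0], "turn": [0, 0, -1.57], "fingers": 1}
    - {"delta_pos": [0, 0, 0], "turn": [0, 0, -1.57], "fingers": 1}

```text
clock: 15.15
position: [0.5039, 0.3287, 0.1502]
ee_rot: [0.76, 0.65, -0.0, 0.0]
ft_force: [0.1, 0.2, -3.6]
grip_width: 0.453
grasp_force: 61.6
```

move_arm:
  plan:
    - {"delta_pos": [0, 0, 0], "turn": [0, 0, -0.1], "fingers": 1}
    - {"delta_pos": [0, 0, 0], "turn": [0, 0, -0.25], "fingers": 1}
    - {"delta_pos": [0, 0, 0], "turn": [0, 0, -0.42], "fingers": 1}
    - {"delta_pos": [0, 0, 0], "turn": [0, 0, -0.59], "fingers": 1}
    - {"delta_pos": [0, 0, 0], "turn": [0, 0, -0.76], "fingers": 1}
    - {"delta_pos": [0, 0, 0], "turn": [0, 0, -0.93], "fingers": 1}
    - {"delta_pos": [0, 0, 0], "turn": [0, 0, -1.1], "fingers": 1}
    - {"delta_pos": [0, 0, 0], "turn": [0, 0, -1.27], "fingers": 1}
    - {"delta_pos": [0, 0, 0], "turn": [0, 0, -1.44], "fingers": 1}
    - {"delta_pos": [0, 0, 0], "turn": [0, 0, -1.54], "fingers": 1}
    - {"delta_pos": [0, 0, 0], "turn": [0, 0, -1.57], "fingers": 1}
    - {"delta_pos": [0, 0, 0], "turn": [0, 0, -1.57], "fingers": 1}

```text
clock: 16.65
position: [0.5038, 0.3288, 0.1501]
ee_rot: [0.078, 0.997, -0.0, 0.0]
ft_force: [-0.0, 0.2, -2.0]
grip_width: 0.459
grasp_force: 61.6
```

```bash
python3 - <<'E'
from h import *
for i in range(3): camera("side")
o=get_obs();print(o["clock"],o["position"],o["ee_rot"],o["ft_force"],o["joint_pos"].round(3))
a=np.degrees(2*np.arctan2(o["ee_rot"][1],o["ee_rot"][0]));print(a)
E
```

```text
16.8 [0.50383124 0.32886928 0.1502454 ] [ 7.74713141e-02  9.96994566e-01 -1.04644223e-04  1.41677928e-04] [-0.05629467 -0.27867404 -3.73291856] [ 0.242  0.711 -1.277  1.594  0.692  1.363  0.298]
171.1135368969746
```

move_arm:
  plan:
    - {"delta_pos": [0, 0, 0.03], "turn": [0, 0, 0], "fingers": 1}
    - {"delta_pos": [0, 0, 0.06], "turn": [0, 0, 0], "fingers": 1}
    - {"delta_pos": [0, 0, 0.085], "turn": [0, 0, 0], "fingers": 1}
    - {"delta_pos": [0, 0, 0.098], "turn": [0, 0, 0], "fingers": 1}
    - {"delta_pos": [0, 0, 0.104], "turn": [0, 0, 0], "fingers": 1}
    - {"delta_pos": [0, 0, 0.106], "turn": [0, 0, 0], "fingers": 1}
    - {"delta_pos": [0, 0, 0.107], "turn": [0, 0, 0], "fingers": 1}
    - {"delta_pos": [0, 0, 0.108], "turn": [0, 0, 0], "fingers": 1}
    - {"delta_pos": [0, 0, 0.1085], "turn": [0, 0, 0], "fingers": 1}
    - {"delta_pos": [0, 0, 0.109], "turn": [0, 0, 0], "fingers": 1}
    - {"delta_pos": [0, 0, 0.109], "turn": [0, 0, 0], "fingers": 1}

```text
clock: 18.18
position: [0.5043, 0.3295, 0.0422]
ee_rot: [0.077, 0.997, 0.001, 0.001]
ft_force: [0.3, -0.8, 5.6]
grip_width: 0.459
grasp_force: 62.7
```

move_arm:
  plan:
    - {"delta_pos": [-0.002, 0.002, 0], "turn": [0, 0, 0], "fingers": 1}
    - {"delta_pos": [-0.005, 0.006, 0], "turn": [0, 0, 0], "fingers": 1}
    - {"delta_pos": [-0.008, 0.01, 0], "turn": [0, 0, 0], "fingers": 1}
    - {"delta_pos": [-0.01, 0.013, 0], "turn": [0, 0, 0], "fingers": 1}
    - {"delta_pos": [-0.011, 0.015, 0], "turn": [0, 0, 0], "fingers": 1}
    - {"delta_pos": [-0.012, 0.016, 0], "turn": [0, 0, 0], "fingers": 1}
    - {"delta_pos": [-0.012, 0.017, 0], "turn": [0, 0, 0], "fingers": 1}
    - {"delta_pos": [-0.012, 0.017, 0], "turn": [0, 0, 0], "fingers": 1}

```text
clock: 19.18
position: [0.5188, 0.3445, 0.0423]
ee_rot: [0.077, 0.997, 0.001, 0.001]
ft_force: [0.5, 0.5, 6.2]
grip_width: 0.453
grasp_force: 62.6
```

move_arm:
  plan:
    - {"delta_pos": [0, 0.001, 0], "turn": [0, 0, 0], "fingers": 1}
    - {"delta_pos": [0, 0.002, 0], "turn": [0, 0, 0], "fingers": 1}
    - {"delta_pos": [0, 0.003, 0], "turn": [0, 0, 0], "fingers": 1}
    - {"delta_pos": [0, 0.004, 0], "turn": [0, 0, 0], "fingers": 1}
    - {"delta_pos": [0, 0.004, 0], "turn": [0, 0, 0], "fingers": 1}
    - {"delta_pos": [0, 0.004, 0], "turn": [0, 0, 0], "fingers": 1}

```text
clock: 19.92
position: [0.5193, 0.3478, 0.0423]
ee_rot: [0.077, 0.997, -0.0, 0.001]
ft_force: [-2.0, -3.1, 8.7]
grip_width: 0.456
grasp_force: 63.0
```

move_arm:
  plan:
    - {"delta_pos": [0, 0.0005, 0], "turn": [0, 0, 0], "fingers": 1}
    - {"delta_pos": [0, 0.001, 0], "turn": [0, 0, 0], "fingers": 1}
    - {"delta_pos": [0, 0.0015, 0], "turn": [0, 0, 0], "fingers": 1}
    - {"delta_pos": [0, 0.002, 0], "turn": [0, 0, 0], "fingers": 1}
    - {"delta_pos": [0, 0.002, 0], "turn": [0, 0, 0], "fingers": 1}
    - {"delta_pos": [0, 0.002, 0], "turn": [0, 0, 0], "fingers": 1}

```text
clock: 20.68
position: [0.5194, 0.3479, 0.0423]
ee_rot: [0.077, 0.997, -0.002, 0.0]
ft_force: [-6.1, -13.0, 16.7]
grip_width: 0.453
grasp_force: 64.1
```

move_arm:
  plan:
    - {"delta_pos": [-0.001, 0, 0], "turn": [0, 0, 0], "fingers": 1}
    - {"delta_pos": [-0.002, 0, 0], "turn": [0, 0, 0], "fingers": 1}
    - {"delta_pos": [-0.003, 0, 0], "turn": [0, 0, 0], "fingers": 1}
    - {"delta_pos": [-0.004, 0, 0], "turn": [0, 0, 0], "fingers": 1}
    - {"delta_pos": [-0.004, 0, 0], "turn": [0, 0, 0], "fingers": 1}
    - {"delta_pos": [-0.004, 0, 0], "turn": [0, 0, 0], "fingers": 1}

```text
clock: 21.42
position: [0.5232, 0.3473, 0.0423]
ee_rot: [0.077, 0.997, -0.002, 0.0]
ft_force: [-6.2, -13.4, 15.2]
grip_width: 0.46
grasp_force: 64.2
```

move_arm:
  plan:
    - {"delta_pos": [-0.001, 0, 0], "turn": [0, 0, 0], "fingers": 1}
    - {"delta_pos": [-0.002, 0, 0], "turn": [0, 0, 0], "fingers": 1}
    - {"delta_pos": [-0.003, 0, 0], "turn": [0, 0, 0], "fingers": 1}
    - {"delta_pos": [-0.003, 0, 0], "turn": [0, 0, 0], "fingers": 1}
    - {"delta_pos": [-0.003, 0, 0], "turn": [0, 0, 0], "fingers": 1}

```text
clock: 22.05
position: [0.5245, 0.3472, 0.0423]
ee_rot: [0.076, 0.997, -0.003, -0.001]
ft_force: [-12.4, -14.4, 20.6]
grip_width: 0.46
grasp_force: 64.6
```

move_arm:
  plan:
    - {"delta_pos": [-0.0005, 0, 0], "turn": [0, 0, 0], "fingers": 1}
    - {"delta_pos": [-0.001, 0, 0], "turn": [0, 0, 0], "fingers": 1}
    - {"delta_pos": [-0.0015, 0, 0], "turn": [0, 0, 0], "fingers": 1}
    - {"delta_pos": [-0.0015, 0, 0], "turn": [0, 0, 0], "fingers": 1}
    - {"delta_pos": [-0.0015, 0, 0], "turn": [0, 0, 0], "fingers": 1}

```text
clock: 22.68
position: [0.5245, 0.3472, 0.0423]
ee_rot: [0.076, 0.997, -0.003, -0.002]
ft_force: [-19.4, -15.8, 23.9]
grip_width: 0.455
grasp_force: 65.0
```

```bash
python3 - <<'E'
from h import *
for i in range(4): camera("side")
o=get_obs();print(o["clock"],o["position"],o["ee_rot"],o["ft_force"],o["torque"],o["joint_pos"].round(2))
c=camera("top");W=world(c);c2=camera("side")
a=cv2.resize(c["color"][170:265,100:190],None,fx=4.5,fy=4.5,interpolation=2)
b=cv2.resize(c2["color"][80:170,150:270],(570,428),interpolation=2)
b=cv2.resize(b,(390,428))
a=cv2.resize(a,(400,428));cv2.imwrite("pics/fin.png",np.hstack([a,b])[...,::-1])
cv2.imwrite("pics/fw.png",camera("wrist")["color"][...,::-1])
E
```

```text
22.875 [0.52451192 0.34718153 0.04229888] [ 0.07588578  0.99711028 -0.00286042 -0.00206051] [-18.31049875 -14.72007483  23.57588699] [-3.33357957  3.86511976  0.10790323] [ 0.13  0.86 -1.14  1.6   0.81  1.24  0.25]
```

View pics/fin.png

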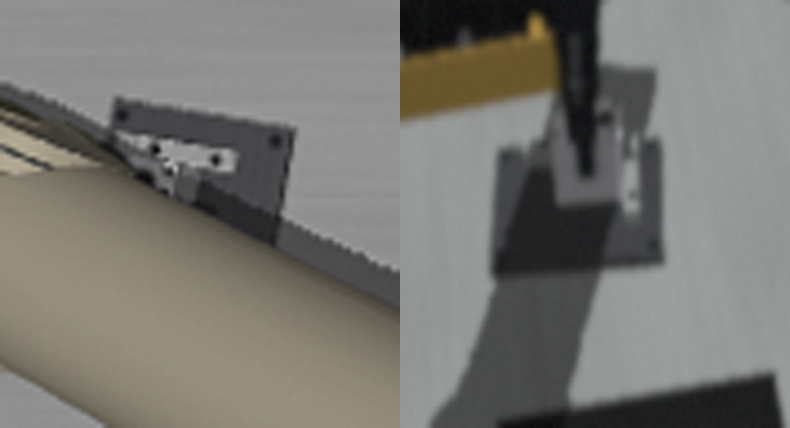

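View pics/fw.png

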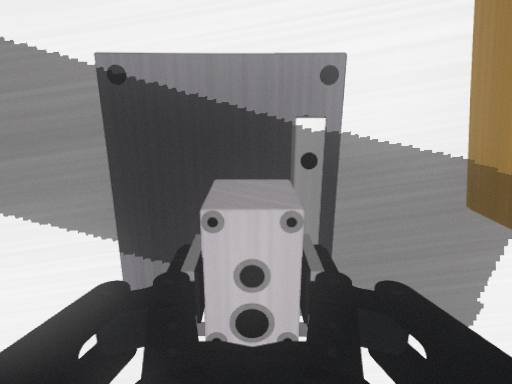

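The block sits in the corner. An extra 1.5 mm push did not move it, so it bears on both stops. I'll check that it is flat and square before handing in.

```bash
python3 - <<'E'
from h import *
o=get_obs();W,c=wristworld();print(o["clock"],o["ft_force"])
v=np.s_[240:330,215:290]
def plane(p):
    p=p.reshape(-1,3);A=np.c_[p[:,:2]-p[:,:2].mean(0),np.ones(len(p))]
    s=np.linalg.lstsq(A,p[:,2],rcond=None)[0];k=abs(A@s-p[:,2])<.003
    s=np.linalg.lstsq(A[k],p[k,2],rcond=None)[0];return np.degrees(s[:2]).round(3),s[2].round(4)
print("block top",plane(W[210:335,212:292]),"plate",plane(W[70:170,130:280]))
m=np.zeros(W.shape[:2],bool);m[195:345,195:310]=1;m&=(W[...,2]>.055)&(W[...,2]<.065)&(c["color"].sum(-1)>250)
p=W[m][:,:2];print(cv2.minAreaRect(p.astype(np.float32)*1000))
E
```

```text
23.025 [-18.81483144 -14.92610329  24.24935244]
 ** On entry to DLASCL parameter number  4 had an illegal value
 ** On entry to DLASCL parameter number  4 had an illegal valueTraceback (most recent call last):
  File "<stdin>", line 8, in <module>
  File "<stdin>", line 6, in plane
    x, resids, rank, s = _umath_linalg.lstsq(a, b, rcond,
                         ~~~~~~~~~~~~~~~~~~~^^^^^^^^^^^^^
                                             signature=signature)
                                             ^^^^^^^^^^^^^^^^^^^^
    raise LinAlgError("SVD did not converge in Linear Least Squares")
numpy.linalg.LinAlgError: SVD did not converge in Linear Least Squares
```

```bash
python3 - <<'E'
from h import *
o=get_obs();W,c=wristworld();print(o["clock"],o["ft_force"])
def plane(p):
    p=p.reshape(-1,3);p=p[np.isfinite(p[:,2])];A=np.c_[p[:,:2]-p[:,:2].mean(0),np.ones(len(p))]
    k=abs(p[:,2]-np.median(p[:,2]))<.004
    s=np.linalg.lstsq(A[k],p[k,2],rcond=None)[0];return np.degrees(s[:2]).round(3),s[2].round(4)
print("block top",plane(W[215:335,212:292]),"plate",plane(W[70:170,130:280]))
m=np.zeros(W.shape[:2],bool);m[195:345,195:310]=1;m&=(W[...,2]>.055)&(W[...,2]<.065)&(c["color"].sum(-1)>250)
p=W[m][:,:2];print(cv2.minAreaRect(p.astype(np.float32)*1000))
E
```

```text
23.075 [-18.30660066 -15.82155274  24.37328318]
block top (array([ 0.016, -0.424]), np.float64(0.0603)) plate (array([-0.159, -0.023]), np.float64(0.0101))
((523.8738403320312, 348.66156005859375), (46.448516845703125, 61.99274826049805), 81.2610092163086)
```

Position and squareness are good. The tool leans about 0.3° towards the side stop under load, so I'll trim that out.

move_arm:
  plan:
    - {"delta_pos": [0, -0.0002, 0], "turn": [-0.004, -0.002, 0], "fingers": 1}
    - {"delta_pos": [0, -0.0005, 0], "turn": [-0.008, -0.005, 0], "fingers": 1}
    - {"delta_pos": [0, -0.0005, 0], "turn": [-0.008, -0.005, 0], "fingers": 1}
    - {"delta_pos": [0, -0.0005, 0], "turn": [-0.008, -0.005, 0], "fingers": 1}
    - {"delta_pos": [0, -0.0005, 0], "turn": [-0.008, -0.005, 0], "fingers": 1}

```text
clock: 23.75
position: [0.5245, 0.347, 0.0422]
ee_rot: [0.076, 0.997, 0.001, 0.001]
ft_force: [-17.2, -14.0, 21.7]
grip_width: 0.456
grasp_force: 64.8
```

```bash
python3 - <<'E'
from h import *
f=np.radians(-8.75);ex=np.array([np.cos(f),np.sin(f),0]);ey=np.array([-np.sin(f),np.cos(f),0])
for i in range(3):
    o=get_obs();W,c=wristworld();F=o["ft_force"]
    p=W[215:335,212:292].reshape(-1,3);p=p[np.isfinite(p[:,2])];A=np.c_[p[:,:2]-p[:,:2].mean(0),np.ones(len(p))]
    k=abs(p[:,2]-np.median(p[:,2]))<.004
    s=np.linalg.lstsq(A[k],p[k,2],rcond=None)[0]
    print(o["clock"],o["position"].round(4),"F fixture",(F@ex).round(1),(F@ey).round(1),F[2].round(1),"toolz",Rn.from_quat(o["ee_rot"]).as_matrix()[:,2].round(4),np.degrees(s[:2]).round(2),s[2].round(4),o["grasp_force"])
E
```

```text
23.75 [0.5245 0.347  0.0422] F fixture -14.9 -16.4 21.7 toolz [ 0.0017  0.0024 -1.    ] [0.25 0.04] 0.0602 64.81086552143097
23.8 [0.5244 0.347  0.0422] F fixture -14.2 -15.6 22.0 toolz [ 0.0017  0.0023 -1.    ] [ 0.19 -0.02] 0.0601 64.8153555393219
23.85 [0.5245 0.347  0.0422] F fixture -14.6 -15.0 21.7 toolz [ 0.0017  0.0024 -1.    ] [0.2  0.07] 0.0602 64.81463491916656
```

```bash
python3 -c "
from workcell import hand_in;print(hand_in())"
```

```text
the job is handed in; nothing more can be done
None
```

The job is handed in, with no verdict shown: the miscut block stands in the green tray, and one sound block is held flat and square in the fixture corner, pressed against both stops with about 15 N each way.

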